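Clip the date jars shut

ROBOT

A 6-joint arm with a two-finger parallel gripper is mounted at the origin on the work surface. World frame = base frame: x ahead of the robot, y to its left, z up, the work surface at z = 0. Lengths are in m, angles in rad, forces in N, time in s.
With the tool pointing down it reaches from about 0.375 to 0.75 m from the base axis. Payload 9 kg.
Tool frame: the origin (TCP) lies on the front face of the gripper's body, between the roots of the fingers; the fingertips stand 73 mm ahead of it and the grasp point (between the pads) lies 54 mm ahead of it; z points along the fingers, y is the direction in which the jaws open and shut (so a half turn about z gives the same grasp; the last joint's range is limited). The gripper opens to 85 mm and grips with 20 to 120 N. Pads are 22 mm wide; open, the fingers measure 114 mm over their backs; the gripper's body (76 mm by 85 mm) begins 54 mm behind the grasp point. The pads swing forward as they close: fully open they stand 13 mm farther back than shut.
Start: joints at [-0.218, 0.104, 0.097, 1.564, 0, 1.353], TCP at [0.6, 0, 0.304] pointing down, gripper open.
Joint ranges: [-2.99, 2.99], [-0.84, 1.86], [-1.1, 1.16], [-1.84, 2.11], [-1.51, 1.56], [-3.14, 3.14]. Speed limits (rad/s): [2.22, 2.22, 2.57, 3.14, 3.14, 3.14].

INTERFACE

Orientations are given as a rotation vector (axis times angle).
In Python, from station import sense, viewer, ticket gives the robot as it stands.
- The arm moves only by the tool drive_tool, never from a script. Its argument "rows" is a list of rows, each a list of 7 numbers: the finger opening in cm, from 0 to 8.54, then the shift along the world's x, y, z in cm, then the turn, a rotation vector about the world's x, y, z in rad. In form: [[fingers, x, y, z, wx, wy, wz], ...]. A call has 1 to 20 rows; each row is the pose to reach, as a shift and turn from the pose commanded when the call began; what a row does not reach only later rows make up. A row lasts 1/8 s, in which the tool goes at most 62.5 mm and 10.7 degrees, less where a joint would pass 70% of its speed; a pose out of reach is approached as far as the arm can. A call with a gripper value outside its range is refused whole. The fingers move at their own pace and stop on an object; "newtons" is the grip in N (left out, the last holds). Time passes only in rows, so rows that repeat a pose let the fingers close. It gives the time, the measured TCP pose, the force and the opening at its end, in the units of the state.
- sense(): the state, without advancing time (a new reading comes with each control period).
- viewer.snapshot(name): name is "scene" or "side" or "wrist"; returns (picture, depth): 400x640x3 uint8, red, green, blue; 400x640 float32, m along the optical axis (not along the pixel's ray), 0 where there is no reading.
- viewer.camera_model(name): a dict with "camera_matrix" (3x3 intrinsics, pixels), "R" (3x3) and "t" (3): a world point X has camera coordinates R X + t; the wrist camera has in their place "hand_eye" (4x4, takes a point from camera to tool coordinates, whose origin is the TCP and whose axes are the flange's). Camera axes: x right, y down, z forward; pixel columns grow to the right and rows downward; lengths in m; the calibration is good to about 2 mm. A picture is of the moment at which its call begins: read the wrist's pose just before it. camera_model takes no time and is no camera call.
- ticket.sign_off(): hands the job in, once; it reports no verdict.
The state is a dict: "t": time; "q": joint angles; "joint_vel": joint speeds; "joint_efforts": joint torques, N m; "ee_pos": TCP position; "tool_rot": TCP orientation; "ft_force": force on the tool from outside, world axes, zero at the start; "wrist_torque": the same for the moment, N m; "grip_width": finger opening in m.
Only numpy, scipy, OpenCV 4.12 (cv2) and the standard library are available. Lean on these libraries where they do the work, as an engineer would, in place of code of your own. Each camera call takes 0.05 s, during which the arm holds its last target.

TASK

The tall and the medium clip-top jar have been filled and their lids are on, but the clips are still open: the steel thumb levers stick up and out at the front. With the fingertips push each of these two levers down until it snaps over centre and hangs down against its jar, in either order. Pick nothing up and leave the jars standing where they are; the small jar is already clipped, so leave it, the scoop and the brass weight alone.

Things in the scene. Friction and masses are not known exactly. Their poses are not given: they have to be found in the camera images.
- tall_jar: The tall clip-top storage jar: glass with a flat glass lid, full of dates, standing loose on the counter, 124 mm in diameter, 208 mm to the top of its lid, not yet clipped at the start (joint at 0). Origin: centre of its underside; z up; its own -x direction (horizontal) points out of its front, where the clip is. The three jars change places between starts.
- tall_pivot (a point): Pivot axis of the tall jar's lever, at the front of the steel neck band, 167 mm above the counter and 63 mm in front of the jar's axis. The pivot axis is horizontal, along the jar's y.
- tall_tab (a point): Point on the thumb tab of that lever, 57 mm from the pivot, in the middle of the tab's 3 mm thickness. The lever is a bent steel wire 4 mm thick that ends in a flat steel tab 24 mm wide, which reaches from 42 to 68 mm from the pivot. The upper edge of the lid's flange is about 29 mm above the pivot and its top 41 mm above it.
- tall_lever (a joint): Angle of that lever (rad). 0: open, the lever points out of the jar's front and 40 degrees up, with its wire loop hooked loosely over the lid's lip. It grows as the lever turns down: 0.70 is level; at about 1.31 (35 degrees below level) the clip passes over centre; beyond that it snaps by itself to its stop at 2.09 (hanging down, 80 degrees below level). Short of centre it springs back to 0 when let go. The greatest resistance, half-way, is about 5 N at the tab.
- medium_jar: The medium clip-top storage jar: glass with a flat glass lid, full of dates, standing loose on the counter, 114 mm in diameter, 166 mm to the top of its lid, not yet clipped at the start (joint at 0). Origin: centre of its underside; z up; its own -x direction (horizontal) points out of its front, where the clip is. The three jars change places between starts.
- medium_pivot (a point): Pivot axis of the medium jar's lever, at the front of the steel neck band, 125 mm above the counter and 58 mm in front of the jar's axis. The pivot axis is horizontal, along the jar's y.
- medium_tab (a point): Point on the thumb tab of that lever, 57 mm from the pivot, in the middle of the tab's 3 mm thickness. The lever is a bent steel wire 4 mm thick that ends in a flat steel tab 24 mm wide, which reaches from 42 to 68 mm from the pivot. The upper edge of the lid's flange is about 29 mm above the pivot and its top 41 mm above it.
- medium_lever (a joint): Angle of that lever (rad). 0: open, the lever points out of the jar's front and 40 degrees up, with its wire loop hooked loosely over the lid's lip. It grows as the lever turns down: 0.70 is level; at about 1.31 (35 degrees below level) the clip passes over centre; beyond that it snaps by itself to its stop at 2.09 (hanging down, 80 degrees below level). Short of centre it springs back to 0 when let go. The greatest resistance, half-way, is about 5 N at the tab.
- small_jar: The small clip-top storage jar: glass with a flat glass lid, full of dates, standing loose on the counter, 104 mm in diameter, 128 mm to the top of its lid, already clipped shut (its lever hangs down its front); to be left alone. Origin: centre of its underside; z up; its own -x direction (horizontal) points out of its front, where the clip is. The three jars change places between starts.
- scoop: Steel scoop with a wooden handle, 180 mm long, 62 mm wide, 30 mm high, lying loose on the counter; to be left alone. Origin: underside, at the rear wall of its pan; pan to its +x, handle to its -x.
- weight: Brass scale weight, 42 mm in diameter, 56 mm high, standing loose on the counter; to be left alone. Origin: centre of its underside.
Things that resemble listed ones, but are neither listed nor needed, are in the scene too. What is shaped like the medium_jar but blue or purple is not meant.

How it is judged:
By the outcome, as a careful person would: the job done as asked, in the order asked, and still so for the second after the job is handed in, with the robot touching nothing.
It also fails if it takes over 51 s, if anything falls off the work surface, if the arm or the gripper's body presses on something with over 40 N, if the wrist force passes 120 N, or if a joint passes its speed limit or range.

## Working session

There is one attempt and no reset: what is moved stays moved. The work goes in short steps, Python scripts to look and compute and a tool call to move; the robot and the scene stay as the last step left them, time stands still between calls to the robot, and variables do not carry over. Pictures are saved under pics/ and viewed, and the job is handed in when it is done.

Besides the shell and the picture viewer there is one more tool, called after "Call:" as name([rows], argument=value, ...), one row to a line, values as JSON. drive_tool: Moves the arm, as the interface text tells. Its arguments: {"type":"object","properties":{"rows":{"type":"array","items":{"type":"array","items":{"type":"number"}}},"newtons":{"type":"number"}},"required":["rows"]}

```bash
mkdir -p pics; ls; cat > h.py <<'E'
import numpy as np,cv2,pickle
from station import sense,viewer,ticket
def grab(n,tag):
    s=sense();p,d=viewer.snapshot(n);m=viewer.camera_model(n)
    cv2.imwrite(f'pics/{tag}.png',p[...,::-1]);pickle.dump((s,p,d,m),open(f'{tag}.pkl','wb'))
    return s,p,d,m
E
python3 - <<'E'
from h import *
for n in ['scene','side']:
    s,p,d,m=grab(n,n+'0')
    print(n,m)
print(s)
E
```

```text
pics
scene {'camera_matrix': array([[396.32918875,   0.        , 321.65300812],
       [  0.        , 396.32918875, 198.53028629],
       [  0.        ,   0.        ,   1.        ]]), 'R': array([[ 0.67241832,  0.74013125,  0.00770282],
       [ 0.5266066 , -0.47106366, -0.7076613 ],
       [-0.52013372,  0.47990078, -0.70650984]]), 't': array([-0.37737812, -0.14835499,  1.43369525])}
side {'camera_matrix': array([[501.14560303,   0.        , 318.32838541],
       [  0.        , 501.14560303, 206.09757859],
       [  0.        ,   0.        ,   1.        ]]), 'R': array([[ 0.80750311, -0.58985042, -0.0038989 ],
       [-0.43392708, -0.58954133, -0.68128431],
       [ 0.39955728,  0.55183104, -0.73200853]]), 't': array([-0.38656286,  0.35146071,  1.15164207])}
{'t': 0.05, 'q': array([-2.17692372e-01,  1.04661863e-01,  9.64815585e-02,  1.56387712e+00,
       -2.21639711e-05,  1.35308290e+00]), 'joint_vel': array([-0.00075772,  0.00105084,  0.00032986,  0.0001952 , -0.0011807 ,
        0.00044995]), 'joint_efforts': array([ 5.67777941e-03, -5.58737612e+01,  5.05198288e+01,  1.38866369e-02,
       -3.08498729e-04, -4.76088630e-06]), 'ee_pos': array([5.99772720e-01, 5.91484721e-05, 3.03150937e-01]), 'tool_rot': array([-2.22067451e+00, -2.22072129e+00,  1.09411492e-03]), 'ft_force': array([ 1.02765707, -0.01587024, -0.25795589]), 'wrist_torque': array([0.02340162, 0.01083286, 0.06502867]), 'grip_width': 0.08508376430658475}
```

View pics/scene0.png

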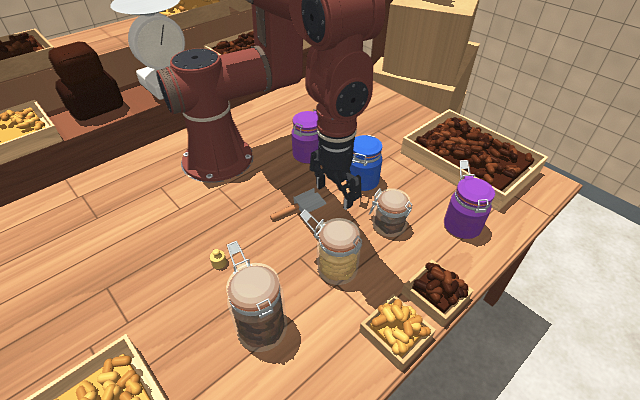

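View pics/side0.png

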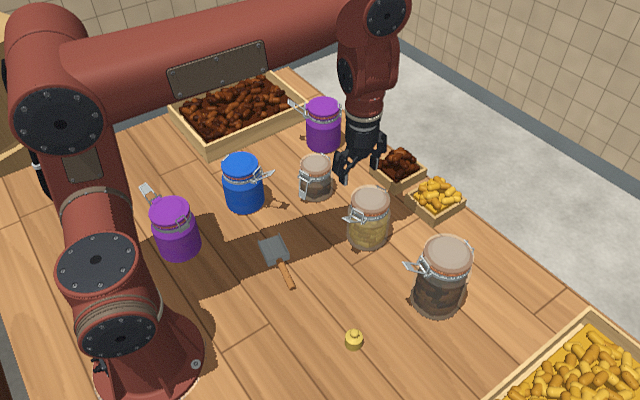

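The tall jar is at scene (255,305), with its tab at (235,250). The medium jar is at (340,250), with its tab at (310,220). Next I'll measure the lids and tabs.

```bash
cat >> h.py <<'E'
def world(p,d,m):
    K=m['camera_matrix'];v,u=np.mgrid[:400,:640]
    P=np.stack([(u-K[0,2])/K[0,0]*d,(v-K[1,2])/K[1,1]*d,d],-1)
    W=(P-m['t'])@m['R']
    W[d<=0]=np.nan
    return W
def load(t): return pickle.load(open(t+'.pkl','rb'))
E
python3 - <<'E'
from h import *
big=[]
for n,boxes in [('scene',{'tall':(205,225,310,360),'med':(290,195,370,295)}),('side',{'tall':(395,225,480,320),'med':(335,175,400,255)})]:
    s,p,d,m=load(n+'0');W=world(p,d,m)
    for k,(a,b,c,e) in boxes.items():
        w=W[b:e,a:c];H={'tall':.208,'med':.166}[k]
        msk=np.abs(w[...,2]-H)<.006
        q=w[msk]; 
        (cx,cy),r=cv2.minEnclosingCircle(q[:,:2].astype(np.float32))
        print(n,k,len(q),q.mean(0),np.median(q,0),'enc',cx,cy,r)
        im=cv2.resize(p[b:e,a:c,::-1],None,fx=5,fy=5,interpolation=cv2.INTER_NEAREST)
        cv2.imwrite(f'pics/c_{n}_{k}.png',im[:600,:800])
        # points well in front of jar and high above counter
        c0=q.mean(0)[:2]; pv={'tall':.167,'med':.125}[k]
        rr=np.hypot(w[...,0]-c0[0],w[...,1]-c0[1])
        t=(rr>.085)&(rr<.135)&(w[...,2]>pv+.01)&(w[...,2]<pv+.07)
        vs,us=np.nonzero(t)
        for v,u in zip(vs,us): print((u+a,v+b),w[v,u].round(4),rr[v,u].round(3),np.degrees(np.arctan2(w[v,u,1]-c0[1],w[v,u,0]-c0[0])).round(0)) if (u+v)%3==0 else 0
E
```

```text
scene tall 927 [ 0.63529478 -0.27041629  0.20424924] [ 0.64105545 -0.2700025   0.20407948] enc 0.6030336022377014 -0.2635038495063782 0.07833824306726456
(np.int64(234), np.int64(241)) [ 0.5283 -0.2403  0.2076] 0.111 164.0
(np.int64(233), np.int64(242)) [ 0.531  -0.2443  0.2099] 0.108 166.0
(np.int64(236), np.int64(242)) [ 0.5335 -0.2384  0.2073] 0.107 163.0
(np.int64(229), np.int64(243)) [ 0.5273 -0.2525  0.2097] 0.109 171.0
(np.int64(232), np.int64(243)) [ 0.5299 -0.2467  0.2073] 0.108 167.0
(np.int64(235), np.int64(243)) [ 0.5334 -0.2413  0.206 ] 0.106 164.0
(np.int64(228), np.int64(244)) [ 0.5259 -0.2548  0.2067] 0.111 172.0
(np.int64(231), np.int64(244)) [ 0.5307 -0.2499  0.2072] 0.107 169.0
(np.int64(234), np.int64(244)) [ 0.5333 -0.2441  0.2047] 0.105 166.0
(np.int64(237), np.int64(244)) [ 0.537  -0.2387  0.2036] 0.103 162.0
(np.int64(227), np.int64(245)) [ 0.5275 -0.2583  0.2076] 0.108 174.0
(np.int64(230), np.int64(245)) [ 0.5321 -0.2533  0.2077] 0.105 171.0
(np.int64(233), np.int64(245)) [ 0.535  -0.2477  0.2056] 0.103 167.0
(np.int64(236), np.int64(245)) [ 0.5369 -0.2415  
[... 6345 characters left out ...]
63
(np.int64(343), np.int64(218)) [ 0.5271 -0.0365  0.1692] 0.101 -169.0
(np.int64(346), np.int64(218)) [ 0.5391 -0.0337  0.1587] 0.089 -169.0
(np.int64(345), np.int64(219)) [ 0.5303 -0.0405  0.1671] 0.099 -166.0
(np.int64(348), np.int64(219)) [ 0.5421 -0.038   0.1569] 0.087 -166.0
(np.int64(347), np.int64(220)) [ 0.5318 -0.0463  0.1677] 0.099 -163.0
(np.int64(350), np.int64(220)) [ 0.5443 -0.0432  0.1564] 0.086 -163.0
(np.int64(346), np.int64(221)) [ 0.5294 -0.0456  0.1651] 0.101 -164.0
(np.int64(349), np.int64(221)) [ 0.5344 -0.051   0.1666] 0.098 -160.0
(np.int64(348), np.int64(222)) [ 0.5319 -0.0504  0.1641] 0.1 -161.0
(np.int64(351), np.int64(222)) [ 0.5405 -0.0515  0.1592] 0.093 -158.0
```

```bash
python3 - <<'E'
from h import *
for n in ['scene','side']:
    s,p,d,m=load(n+'0');W=world(p,d,m)
    for k,H,pv,c0 in [('tall',.208,.167,(.638,-.271)),('med',.166,.125,(.635,-.016))]:
        rr=np.hypot(W[...,0]-c0[0],W[...,1]-c0[1])
        L=(rr<.075)&(abs(W[...,2]-H)<.012)
        q=W[L]; z=np.median(q[:,2]); q=q[abs(q[:,2]-z)<.004]
        hull=cv2.convexHull(q[:,:2].astype(np.float32));(cx,cy),r=cv2.minEnclosingCircle(hull)
        print(n,k,len(q),'z',z,'enc',cx,cy,r,'mean',q.mean(0))
        rr=np.hypot(W[...,0]-cx,W[...,1]-cy)
        T=(rr>.09)&(rr<.135)&(W[...,2]>pv+.01)&(W[...,2]<pv+.06)
        nn,lab,st,ce=cv2.connectedComponentsWithStats(T.astype(np.uint8))
        i=1+st[1:,4].argmax();t=W[lab==i];mm=t.mean(0)
        a=np.arctan2(mm[1]-cy,mm[0]-cx);e=np.array([np.cos(a),np.sin(a)])
        pr=(t[:,:2]-[cx,cy])@e
        U=np.linalg.svd(t-mm)[2]
        print('  tab n',len(t),'mean',mm.round(4),'dir',np.degrees(a).round(1),'radial',np.percentile(pr,[2,50,98]).round(4),'normal',U[2].round(2), 'axis dir from normal', np.degrees(np.arctan2(U[2][1],U[2][0])).round(1), 'tabtip z',np.percentile(t[:,2],[2,98]).round(4))
E
```

```text
scene tall 1023 z 0.20332178941474346 enc 0.63615483045578 -0.2765306830406189 0.057515133172273636 mean [ 0.64386586 -0.27294337  0.20354873]
  tab n 143 mean [ 0.5388 -0.2496  0.201 ] dir 164.6 radial [0.0902 0.1008 0.1115] normal [ 0.62 -0.09  0.78] axis dir from normal -8.4 tabtip z [0.1919 0.2098]
scene med 501 z 0.16089780635354944 enc 0.6315577030181885 -0.011436562053859234 0.05189545080065727 mean [ 0.63952915 -0.01426418  0.16120036]
  tab n 68 mean [ 0.5389 -0.0407  0.1607] dir -162.5 radial [0.0905 0.0972 0.106 ] normal [-0.63 -0.24 -0.74] axis dir from normal -159.1 tabtip z [0.1522 0.1679]
side tall 854 z 0.20315434476464883 enc 0.6323484778404236 -0.2696893811225891 0.05865713208913803 mean [ 0.63551557 -0.2753296   0.2034649 ]
  tab n 67 mean [ 0.5339 -0.2524  0.2038] dir 170.0 radial [0.0898 0.1004 0.1085] normal [-0.61  0.15 -0.78] axis dir from normal 166.5 tabtip z [0.1944 0.2125]
side med 442 z 0.160659956775258 enc 0.6286532878875732 -0.017945488914847374 0.05400495231151581 mean [ 0.63068677 -0.01643345  0.16097881]
  tab n 27 mean [ 0.5337 -0.0448  0.1647] dir -164.2 radial [0.0902 0.1    0.1042] normal [-0.58 -0.15 -0.8 ] axis dir from normal -165.7 tabtip z [0.1581 0.1694]
```

View pics/c_scene_med.png

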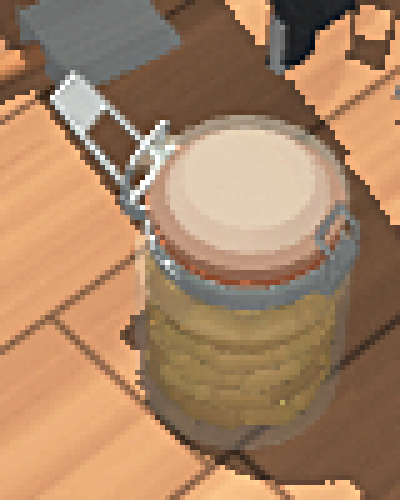

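View pics/c_scene_tall.png

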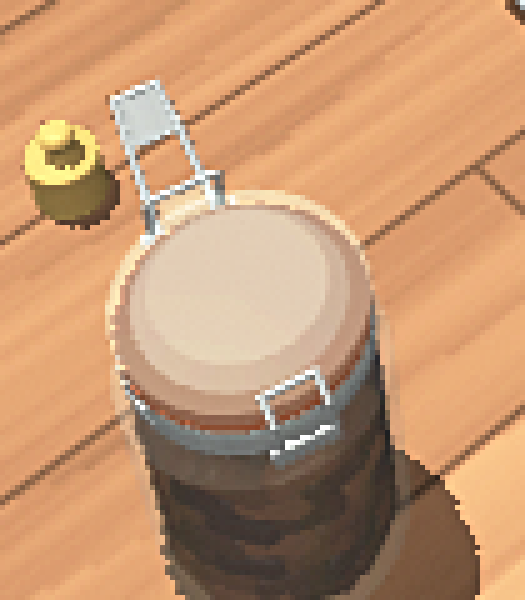

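```bash
cat >> h.py <<'E'
from scipy.spatial.transform import Rotation as Ro
J={'med':dict(c=np.array([.630,-.0155]),yaw=16.2,pr=.058,pz=.125),'tall':dict(c=np.array([.634,-.273]),yaw=-12.,pr=.063,pz=.167)}
def tcp(j,off,up,tilt=20,tip=.073):
    "tip-face centre at off mm out of pivot, up mm above pivot -> TCP"
    g=J[j];y=np.radians(g['yaw']);e=np.array([-np.cos(y),-np.sin(y)])
    P=np.r_[g['c']+e*(g['pr']+off/1e3),g['pz']+up/1e3]
    R=Ro.from_euler('z',y)*Ro.from_euler('y',-np.radians(tilt))
    return P-tip*R.apply([0,0,-1]),R
E
python3 - <<'E'
from h import *
print(viewer.camera_model('wrist')['hand_eye'].round(3))
c=np.array([.6,0,.304])
for j in J:
    for o,u in [(32,65)]:
        p,R=tcp(j,o,u);print(j,p.round(3),((p-c)*100).round(2),R.as_rotvec().round(3))
E
```

```text
[[-0.    -0.947 -0.32   0.081]
 [ 1.     0.    -0.002  0.002]
 [ 0.001 -0.32   0.947 -0.07 ]
 [ 0.     0.     0.     1.   ]]
med [ 0.52  -0.048  0.259] [-8.04 -4.76 -4.54] [ 0.049 -0.347  0.28 ]
tall [ 0.517 -0.248  0.301] [ -8.33 -24.81  -0.34] [-0.037 -0.348 -0.207]
```

Call:
drive_tool([
  [0,-4,-2,2,0.02,-0.17,0.14],
  [0,-8,-4.8,2,0.049,-0.347,0.28],
  [0,-8,-4.8,-1,0.049,-0.347,0.28],
  [0,-8,-4.8,-3,0.049,-0.347,0.28],
  [0,-8,-4.8,-3,0.049,-0.347,0.28],
  [0,-8,-4.8,-3,0.049,-0.347,0.28],
], newtons=40)

```text
t: 0.85
ee_pos: [0.5207, -0.0481, 0.2753]
tool_rot: [1.742, 2.321, 0.41]
ft_force: [0.8, 0.1, -0.6]
grip_width: -0.0002
```

```bash
python3 - <<'E'
from h import *
for n in ['wrist','side','scene']:
    s,p,d,m=grab(n,n+'1')
print(s['t'],s['ee_pos'],s['tool_rot'],s['grip_width'],s['ft_force'])
s,p,d,m=load('side1');cv2.imwrite('pics/side1c.png',cv2.resize(p[60:260,230:430,::-1],None,fx=3,fy=3,interpolation=cv2.INTER_CUBIC))
E
```

```text
0.95 [ 0.52092756 -0.04804506  0.2754183 ] [1.74165648 2.32155841 0.40968265] 0.00015447310538754856 [ 0.0843828  -0.07166742  0.03012195]
```

View pics/wrist1.png

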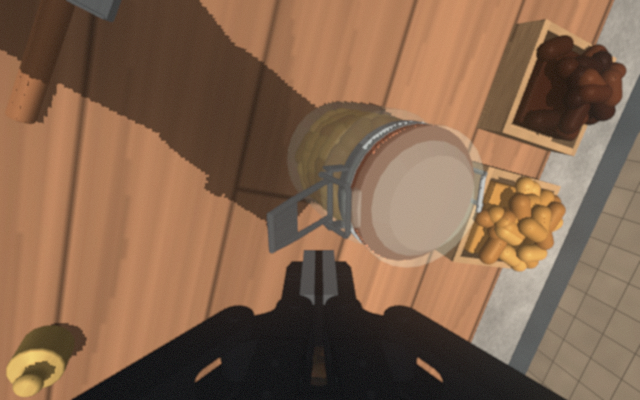

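View pics/side1c.png

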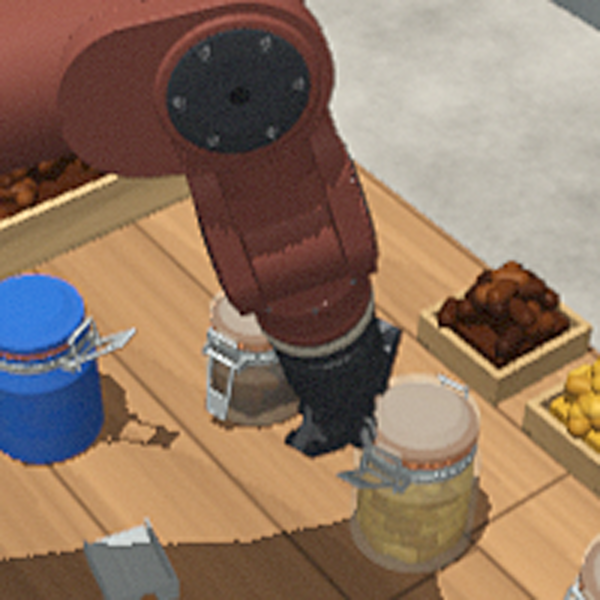

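The wrist view shows the medium tab at about (285,222) and the shut fingertips at (318,255). I'll measure both from the wrist depth.

```bash
python3 - <<'E'
from h import *
s,p,d,m=load('wrist1')
K=m['camera_matrix'];v,u=np.mgrid[:400,:640]
P=np.stack([(u-K[0,2])/K[0,0]*d,(v-K[1,2])/K[1,1]*d,d],-1)
T=m['hand_eye'];Pt=P@T[:3,:3].T+T[:3,3]
W=Ro.from_rotvec(s['tool_rot']).apply(Pt.reshape(-1,3)).reshape(Pt.shape)+s['ee_pos']
W[d<=0]=np.nan
# lid
L=(abs(W[...,2]-.163)<.006)&(v<270)&(u>345)&(u<490)
q=W[L];z=np.median(q[:,2]);q=q[abs(q[:,2]-z)<.004]
(cx,cy),r=cv2.minEnclosingCircle(q[:,:2].astype(np.float32));print('lid',z,cx,cy,r,q.mean(0))
t=(u>262)&(u<345)&(v>165)&(v<255)&(W[...,2]>.135)
nn,lab,st,ce=cv2.connectedComponentsWithStats(t.astype(np.uint8));print(st)
a=W[t];print(len(a))
tb=W[(u>268)&(u<300)&(v>195)&(v<250)&(W[...,2]>.14)];print('tab',tb.mean(0),tb.min(0),tb.max(0))
# pca of tab
U=np.linalg.svd(tb-tb.mean(0))[2];print(U.round(2))
for pix in [(272,215),(272,248),(296,195),(300,232),(318,182),(330,215)]: print(pix,W[pix[1],pix[0]].round(4))
# fingertips in tool frame
f=(d>0)&(v>245)&(u>260)&(u<380)&(Pt[...,2]<.085)&(Pt[...,2]>.03)
g=Pt[f];
for lo in np.arange(.03,.085,.005):
    h=g[(g[:,2]>=lo)&(g[:,2]<lo+.005)]
    if len(h):print(round(lo,3),len(h),h.min(0).round(4),h.max(0).round(4))
E
```

```text
lid 0.16251235692422472 0.6413623690605164 -0.012495722621679306 0.040726009756326675 [ 0.63258513 -0.01121797  0.16248446]
[[     0      0    640    400 253803]
 [   328    176     17     12    100]
 [   267    183     57     71   1691]
 [   341    189      4     40    153]
 [   328    224     17     15    103]
 [   303    250     32      5    150]]
2197
tab [ 0.54094172 -0.04019631  0.16137639] [ 0.52896267 -0.05389045  0.14841391] [ 0.55629524 -0.02473351  0.17002832]
[[ 0.72  0.3  -0.63]
 [-0.35  0.94  0.04]
 [-0.6  -0.19 -0.77]]
(272, 215) [ 0.5307 -0.0336  0.1681]
(272, 248) [ 0.5347 -0.0515  0.17  ]
(296, 195) [ 0.5475 -0.025   0.1507]
(300, 232) [ 0.5567 -0.048   0.1495]
(318, 182) [ 0.5661 -0.0181  0.1341]
(330, 215) [ 0.5848 -0.041   0.1268]
0.03 476 [-0.0118 -0.0185  0.03  ] [0.0123 0.0212 0.035 ]
0.035 808 [-0.0131 -0.0127  0.035 ] [0.0101 0.0143 0.04  ]
0.04 483 [ 0.0043 -0.0128  0.04  ] [0.0101 0.0145 0.045 ]
0.045 495 [ 0.0044 -0.0128  0.045 ] [0.0101 0.0144 0.05  ]
0.05 456 [ 0.0041 -0.0129  0.05  ] [0.0101 0.0142 0.055 ]
0.055 404 [ 0.0042 -0.0128  0.055 ] [0.0101 0.0144 0.06  ]
0.06 360 [ 0.0043 -0.0128  0.06  ] [0.01   0.0144 0.065 ]
0.065 204 [ 0.0042 -0.0119  0.065 ] [0.01   0.013  0.0698]
0.07 5 [ 0.0085 -0.0038  0.0702] [0.0087 0.0063 0.0706]
```

```bash
cat >> h.py <<'E'
J['med'].update(c=np.array([.6366,-.0066]),yaw=19.)
PATH=[(30,58),(32.2,44.4),(43.1,26.6),(45.2,6.2),(52.2,-17.4),(53,-31),(46,-42),(70,-38),(80,60)]
def path(j,c):
    for o,u in PATH: print((o,u),((tcp(j,o,u)[0]-c)*100).round(2))
E
python3 - <<'E'
from h import *
path('med',np.array([.52,-.048,.274]))
E
```

```text
(30, 58) [ 0.98  0.46 -2.24]
(32.2, 44.4) [ 0.77  0.39 -3.6 ]
(43.1, 26.6) [-0.26  0.04 -5.38]
(45.2, 6.2) [-0.46 -0.03 -7.42]
(52.2, -17.4) [-1.12 -0.26 -9.78]
(53, -31) [ -1.2   -0.29 -11.14]
(46, -42) [ -0.53  -0.06 -12.24]
(70, -38) [ -2.8   -0.84 -11.84]
(80, 60) [-3.75 -1.17 -2.04]
```

Call:
drive_tool([
  [0,1,0.4,-2.2,0,0,0],
  [0,0.8,0.4,-3.6,0,0,0],
  [0,0.3,0.2,-4.5,0,0,0],
  [0,-0.3,0,-5.4,0,0,0],
  [0,-0.3,0,-5.4,0,0,0],
])

```text
t: 1.62
ee_pos: [0.5166, -0.0482, 0.2198]
tool_rot: [1.744, 2.321, 0.41]
ft_force: [1.2, 1.4, 1.1]
grip_width: -0.0002
```

```bash
python3 - <<'E'
from h import *
for n in ['wrist','side']:
    s,p,d,m=grab(n,n+'2')
print(s['t'],s['ee_pos'],s['ft_force'])
cv2.imwrite('pics/two2.png',np.hstack([cv2.resize(load('wrist2')[1][100:300,200:400,::-1],None,fx=2,fy=2),cv2.resize(load('side2')[1][120:270,280:430,::-1],(400,400))]))
E
```

```text
1.675 [ 0.51690025 -0.04821671  0.22031698] [0.03056491 2.24132469 1.5119743 ]
```

View pics/two2.png

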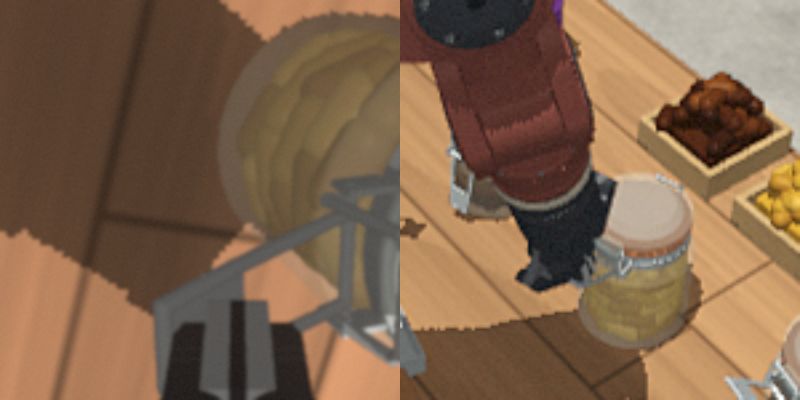

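Contact is on the tab and the tip is about 1.5 mm off centre laterally. I'll carry on along the arc.

Call:
drive_tool([
  [0,-0.1,0,-1,0,0,0],
  [0,-0.2,0,-2,0,0,0],
  [0,-0.5,-0.1,-3.2,0,0,0],
  [0,-0.8,-0.2,-4.4,0,0,0],
  [0,-0.9,-0.2,-5,0,0,0],
  [0,-0.9,-0.2,-5.8,0,0,0],
  [0,-0.6,-0.1,-6.4,0,0,0],
  [0,-0.3,0,-6.9,0,0,0],
  [0,-0.3,0,-6.9,0,0,0],
])

```text
t: 2.85
ee_pos: [0.514, -0.0478, 0.1504]
tool_rot: [1.743, 2.323, 0.409]
ft_force: [-0.1, -1.3, 0.4]
grip_width: -0.0001
```

```bash
python3 - <<'E'
from h import *
for n in ['wrist','side']:
    s,p,d,m=grab(n,n+'3')
print(s['t'],s['ee_pos'],s['ft_force'])
cv2.imwrite('pics/two3.png',np.hstack([cv2.resize(load('wrist3')[1][100:300,200:400,::-1],None,fx=2,fy=2),cv2.resize(load('side3')[1][120:270,280:430,::-1],(400,400))]))
E
```

```text
2.9 [ 0.51405333 -0.0478421   0.15077209] [-0.31675313  0.42178678  0.61806325]
```

View pics/two3.png

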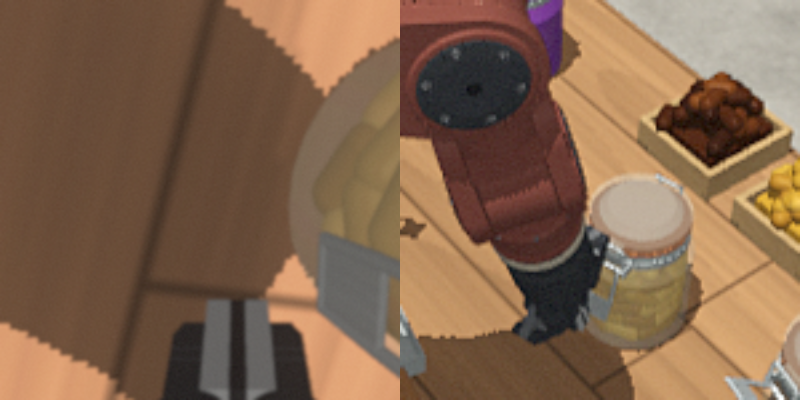

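Medium has snapped shut: the lever hangs against the jar. Next, retract and move over to the tall jar.

Call:
drive_tool([
  [0,-2.5,-0.8,0.3,0,0,0],
  [0,-3,-1,6,0,0,0],
  [0,-3,-1,12,0,0,0],
  [0,-3,-5,17,0,0,-0.15],
  [0,-3,-10,17,0,0,-0.3],
  [0,-2,-15,17,0,0,-0.492],
  [0,0,-20,17,0,0,-0.492],
  [0,0,-20,17,0,0,-0.492],
  [0,0,-20,17,0,0,-0.492],
])

```text
t: 4.08
ee_pos: [0.5138, -0.2478, 0.321]
tool_rot: [2.217, 1.796, 0.317]
ft_force: [-0.8, 0.0, 0.8]
grip_width: 0.0001
```

```bash
cat >> h.py <<'E'
def wworld(s,d,m):
    K=m['camera_matrix'];v,u=np.mgrid[:400,:640]
    P=np.stack([(u-K[0,2])/K[0,0]*d,(v-K[1,2])/K[1,1]*d,d],-1)
    T=m['hand_eye'];Pt=P@T[:3,:3].T+T[:3,3]
    W=Ro.from_rotvec(s['tool_rot']).apply(Pt.reshape(-1,3)).reshape(Pt.shape)+s['ee_pos'];W[d<=0]=np.nan
    return W,u,v,Pt
E
python3 - <<'E'
from h import *
s,p,d,m=grab('wrist','wrist4')
print(s['t'],s['ee_pos'],s['ft_force'])
W,u,v,Pt=wworld(s,d,m)
t=(W[...,2]>.187)&(Pt[...,2]>.076)&(W[...,0]<.565)&(W[...,2]<.22)&(W[...,0]>.5)&(abs(W[...,1]+.25)<.04)
nn,lab,st,ce=cv2.connectedComponentsWithStats(t.astype(np.uint8));print(st,ce)
i=1+st[1:,4].argmax();a=W[lab==i];print(len(a),a.mean(0),a.min(0),a.max(0));print(np.linalg.svd(a-a.mean(0),full_matrices=False)[2].round(3))
hi=a[a[:,2]>np.percentile(a[:,2],90)];print('tip',hi.mean(0))
E
```

```text
4.075 [ 0.51384693 -0.24778638  0.32099326] [-0.80219258  0.01890504  0.75932528]
[[     0      0    640    400 254564]
 [   270    187     43     62   1435]
 [   313    186      1      1      1]] [[319.68165962 199.3860758 ]
 [287.27874564 219.71916376]
 [313.         186.        ]]
1435 [ 0.53957239 -0.24996924  0.20256046] [ 0.52596401 -0.26804408  0.18704499] [ 0.56099937 -0.23705146  0.21191105]
[[-0.772  0.109  0.626]
 [ 0.159  0.987  0.024]
 [ 0.615 -0.118  0.78 ]]
tip [ 0.52998335 -0.24854327  0.21085271]
```

View pics/wrist4.png

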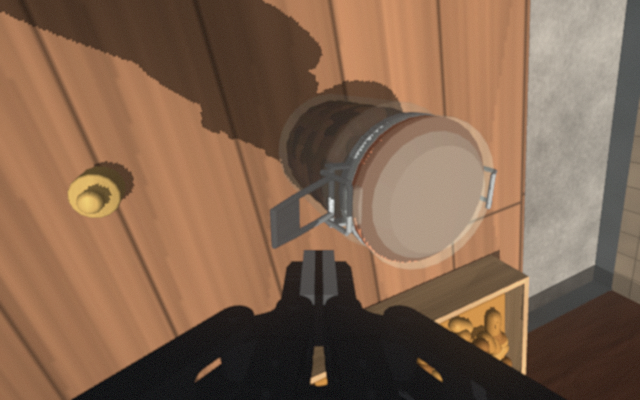

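Tall tab is in the wrist view at (287,220). Its yaw is about -9° and the pivot is about (0.580,-0.257).

```bash
cat >> h.py <<'E'
J['tall'].update(c=np.array([.6422,-.2668]),yaw=-9.)
E
python3 - <<'E'
from h import *
path('tall',np.array([.514,-.248,.321]))
E
```

```text
(30, 58) [ 1.17 -0.03 -2.74]
(32.2, 44.4) [ 0.95 -0.   -4.1 ]
(43.1, 26.6) [-0.13  0.17 -5.88]
(45.2, 6.2) [-0.33  0.2  -7.92]
(52.2, -17.4) [ -1.02   0.31 -10.28]
(53, -31) [ -1.1    0.33 -11.64]
(46, -42) [ -0.41   0.22 -12.74]
(70, -38) [ -2.78   0.59 -12.34]
(80, 60) [-3.77  0.75 -2.54]
```

Call:
drive_tool([
  [0,1.2,0.1,-2.7,0,0,0],
  [0,1,0.1,-4.1,0,0,0],
  [0,0.5,0.2,-5,0,0,0],
  [0,-0.1,0.3,-5.9,0,0,0],
  [0,-0.1,0.3,-5.9,0,0,0],
])

```text
t: 4.75
ee_pos: [0.5126, -0.2449, 0.262]
tool_rot: [2.217, 1.795, 0.317]
ft_force: [-0.5, 0.8, 1.3]
grip_width: 0.0003
```

```bash
python3 - <<'E'
from h import *
for n in ['wrist','side']:
    s,p,d,m=grab(n,n+'5')
print(s['t'],s['ee_pos'],s['ft_force'])
cv2.imwrite('pics/two5.png',np.hstack([cv2.resize(load('wrist5')[1][100:300,200:400,::-1],None,fx=2,fy=2),cv2.resize(load('side5')[1][190:340,340:490,::-1],(400,400))]))
E
```

```text
4.8 [ 0.5128404  -0.24504628  0.26247106] [-0.29099373  1.66274667  1.23088568]
```

View pics/two5.png

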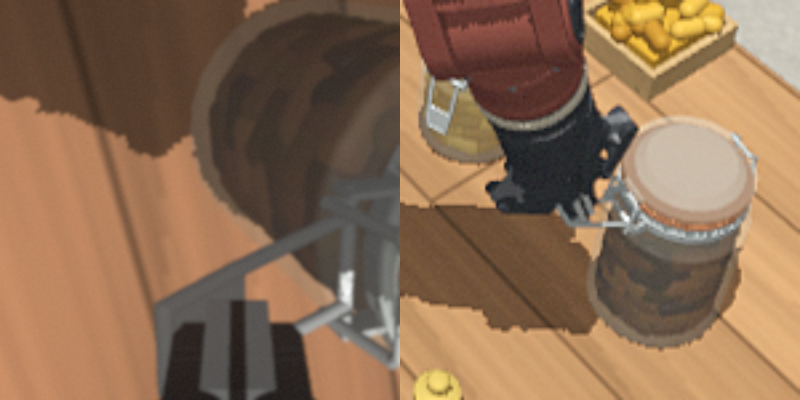

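Same good contact as before, and the medium jar's lever is visibly hanging down. I'll repeat the stroke.

Call:
drive_tool([
  [0,-0.1,0,-1,0,0,0],
  [0,-0.2,0,-2,0,0,0],
  [0,-0.5,0.1,-3.2,0,0,0],
  [0,-0.8,0.1,-4.4,0,0,0],
  [0,-0.9,0.1,-5,0,0,0],
  [0,-0.9,0.1,-5.8,0,0,0],
  [0,-0.6,0.1,-6.4,0,0,0],
  [0,-0.3,0,-6.9,0,0,0],
  [0,-0.3,0,-6.9,0,0,0],
])

```text
t: 5.98
ee_pos: [0.5101, -0.2448, 0.1923]
tool_rot: [2.217, 1.797, 0.316]
ft_force: [-0.7, -0.3, 0.5]
grip_width: -0.0001
```

Call:
drive_tool([
  [0,-2.5,0.5,0.3,0,0,0],
  [0,-3,0.6,6,0,0,0],
  [0,-3,0.6,12,0,0,0],
  [0,-5,0.6,16,0,0,0],
  [0,-5,0.6,16,0,0,0],
  [0,-5,0.6,16,0,0,0],
])

```text
t: 6.72
ee_pos: [0.4601, -0.2391, 0.3525]
tool_rot: [2.217, 1.796, 0.316]
ft_force: [0.7, 0.6, -0.8]
grip_width: -0.0001
```

```bash
python3 - <<'E'
from h import *
for n in ['scene','side']:
    s,p,d,m=grab(n,n+'6')
print(s['t'],s['ee_pos'],s['ft_force'])
cv2.imwrite('pics/two6.png',np.hstack([cv2.resize(load('scene6')[1][180:380,180:420,::-1],(400,333)),cv2.resize(load('side6')[1][160:360,290:530,::-1],(400,333))]))
for n in ['scene','side']:
  for tag in '06':
    s,p,d,m=load(n+tag);W=world(p,d,m)
    for k,H,c in [('tall',.204,(.638,-.271)),('med',.1615,(.635,-.016)) ]:
        rr=np.hypot(W[...,0]-c[0],W[...,1]-c[1]);q=W[(rr<.07)&(abs(W[...,2]-H)<.005)];print(n,tag,k,len(q),np.median(q,0).round(4))
E
```

```text
6.775 [ 0.45997739 -0.23883323  0.35163028] [ 0.22051629  0.15647614 -0.76460026]
scene 0 tall 1051 [ 0.6448 -0.2734  0.2037]
scene 0 med 521 [ 0.6402 -0.0146  0.1613]
scene 6 tall 980 [ 0.6434 -0.2726  0.2024]
scene 6 med 484 [ 0.6386 -0.0143  0.1601]
side 0 tall 882 [ 0.6349 -0.2758  0.2037]
side 0 med 484 [ 0.6303 -0.0178  0.1615]
side 6 tall 816 [ 0.6359 -0.2748  0.2024]
side 6 med 0 [nan nan nan]
  return _methods._mean(a, axis=axis, dtype=dtype,
  ret = um.true_divide(
```

View pics/two6.png

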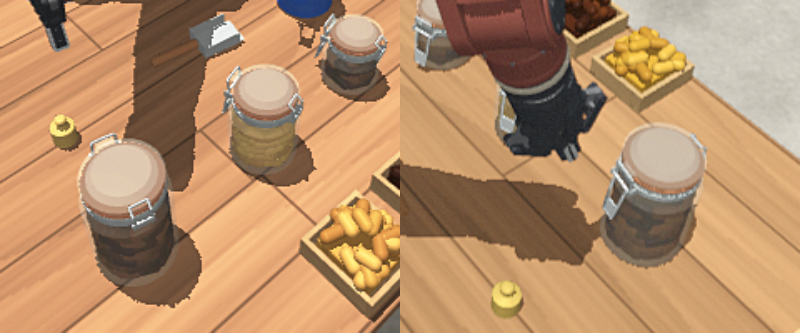

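Both levers hang down, the lids have come down about 1 mm (clamped), and the jars haven't shifted. The arm is clear, so I'm handing in.

```bash
python3 -c "
from station import ticket;print(ticket.sign_off())"
```

```text
the job is handed in; nothing more can be done
None
```

Both clips are shut. I pushed the medium jar's lever over centre first, then the tall one's, using the closed fingertips, and handed in at about 6.8 s.

- **Levers:** The final pictures show the tall lever hanging against its jar. The medium lever showed clearly as hanging right after its push and again during the tall jar's turn. In the last side view the gripper hid the medium jar.
- **Jars:** In the scene view both jars stand within about 2 mm of where they started, which is within the camera calibration. The lids sit about 1 mm lower, as expected once clamped. The side view confirms this for the tall jar, but its check of the medium lid gave no reading because the gripper was in the way.
- **Everything else:** The small jar, scoop and weight looked untouched, and the arm ended clear of everything. The wrist force was under 3 N at every reading between moves; the peak during the pushes was not recorded.

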